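# Hold the syringe infuser open for loading

## Robot

A 7-joint arm with a two-finger parallel gripper is mounted at the origin on the work surface. World frame = base frame: x ahead of the robot, y to its left, z up, the work surface at z = 0. Lengths are in m, angles in rad, forces in N, time in s.
With the tool pointing down it reaches from about 0.35 to 0.9 m from the base axis. Payload 8.1 kg.
Tool frame: the origin (TCP) lies between the finger pads; the fingertips stand 11 mm ahead of it and the grasp point (between the pads) lies 8 mm behind it; z points along the fingers, y is the line along which they close (so a half turn about z gives the same grasp; the last joint's range is limited). The gripper opens to 92 mm and grips with 3 to 60 N. Pads are 19 mm wide; open, the fingers measure 130 mm over their backs; the gripper's body (75 mm by 190 mm) begins 47 mm behind the grasp point.
Start: joints at [-1.341, 0.434, 0.025, 1.573, -0.012, 1.134, -0.075], TCP at [0.204, 0.591, 0.238] pointing down, gripper open.
Joint ranges: [-2.62, 2.62], [-0.44, 2.09], [-1.27, 1.32], [0.08, 2.57], [-1.32, 4.46], [0.12, 2], [-2.74, 2.74]. Speed limits (rad/s): [2.22, 2.22, 3.01, 3.01, 3.14, 3.14, 3.14].

## Interface

Orientations are given as a rotation vector (axis times angle).
In Python, from cell import observe, get_image, camera_params, sign_off gives the robot as it stands.
- The arm moves only by the shell command python3 -m pendant 'ROWS' [FORCE]. ROWS is JSON, one flat list of numbers, 7 for each row, row after row: the shift along the tool's x, y, z in m, then the turn, a rotation vector about the tool's x, y, z in rad, then the finger opening in m, from 0 to 0.0918. In form: [dx, dy, dz, rx, ry, rz, jaw, dx, dy, dz, rx, ry, rz, jaw, ...]. A call has 1 to 10 rows; each row shifts and turns the commanded pose from where the row before left it, along the tool's axes as they then stand; what a row does not reach is not made up. A row lasts 1/8 s, in which the tool goes at most 62.5 mm and 10.7 degrees, less where a joint would pass 70% of its speed; a pose out of reach is approached as far as the arm can. A call is refused whole if a number of a shift passes 0.0625 or a number of a turn 0.188, either way. A call with a gripper value outside its range is refused whole. The fingers move at their own pace and stop on an object; FORCE is the grip in N (left out, the last holds). Time passes only in rows, so rows that do not move let the fingers close. It gives the time, the measured TCP pose, the force, the opening and the grip force at its end, in the units of the state.
- observe(): the state, without advancing time (a new reading comes with each control period).
- get_image(name): name is "scene" or "side" or "wrist"; returns the picture (420x560x3 uint8, red, green, blue); there is no depth.
- camera_params(name): a dict with "intrinsics" (3x3 intrinsics, pixels), "dist" ([k1, k2, p1, p2, k3] as OpenCV has them; the pictures are not rectified), "eye" and "rotation" of the camera in the world; the wrist camera has in their place "T_tool_cam" (4x4, takes a point from camera to tool coordinates, whose origin is the TCP and whose axes are the flange's). Camera axes: x right, y down, z forward; pixel columns grow to the right and rows downward; lengths in m; the calibration is good to about 2 mm. A picture is of the moment at which its call begins: read the wrist's pose just before it. camera_params takes no time and is no camera call.
- sign_off(): hands the job in; it is judged then, once.
The state is a dict: "clock": time; "joints": joint angles; "dq": joint speeds; "joint_efforts": joint torques, N m; "position": TCP position; "ee_rot": TCP orientation; "force": force on the tool from outside, world axes, zero at the start; "ft_torque": the same for the moment, N m; "width": opening from 0.0 (shut) to 1.0 (fully open); "gripper_force": force on a finger pad.
Only numpy, scipy, OpenCV 4.12 (cv2) and the standard library are available. Lean on these libraries where they do the work, as an engineer would, in place of code of your own. Each camera call takes 0.05 s, during which the arm holds its last target. There are 200 camera calls.

## Task

The spring-driven syringe infuser is to be loaded with a fresh syringe. First close the yellow-levered valve on its delivery line (lever right round to its stop, square across the line); only then draw the spring-loaded pusher back by its blue grip until its black pointer stands at the red index clip on the scale, and finish while still holding it there, because the spring pulls it home as soon as it is let go. Leave the index clip where it is set and do not disturb the syringe, the beaker or the other things on the bench.

Things in the scene. Friction and masses are not known exactly. Their poses are not given: they have to be found in the camera images.
- infuser: spring-driven syringe infuser, fixed: white base 385 x 110 mm, empty syringe cradle between two spring barrels, pusher carriage on two rods, scale along the +y side, valve at the outlet end. Apart from pusher grip, valve lever and tube, all of it is below 70 mm. Origin on the bench under the base; x runs along the syringe axis to the outlet, z up; the pusher is drawn towards -x
- tube_bend (a point): top of the thin steel delivery tube, 215 mm above the bench; from the valve the tube runs on straight, 45 mm above the bench, rises about 150 mm beyond the valve's axis and bends over into the beaker; a red-sleeved clamp on a retort stand (rod 12 mm thick, 290 mm tall, 295 mm along the infuser's +x and 100 mm along its +y from the valve's axis) holds it
- stirrer: white magnetic stirrer, 160 x 160 mm, 75 mm tall, fixed; origin centre of its underside; the beaker stands on it
- tray: shallow steel tray beside the infuser, 230 x 75 mm, 18 mm tall, fixed; origin centre of underside
- pusher (a joint): travel of the spring-loaded pusher (m): 0 = home against the flange plate, grows as it is drawn back along the infuser's -x, end stop at 0.095. The spring pulls it home all the time, with about 8 N at 0 rising to about 12 N at the end stop; it does not latch
- pusher_grip (a point): point to take hold of the pusher: centre of its upright blue grip, 104 mm above the bench. The grip is 14 mm thick along the infuser's x, 46 mm wide along its y, and runs from 70 mm up to its free top at 122 mm. Axes as the infuser's
- pointer (a point): tip of the thin black pointer on the pusher carriage, over the scale on the infuser's +y side, 50 mm above the bench. Axes as the infuser's
- index (a joint): setting of the red index clip along the scale (m) = the pusher travel at which the pointer stands exactly at the middle of the clip. The clip is held only by friction (3 N); it is not to be moved
- index_mark (a point): middle of the red index clip (10 mm long along the scale), at the height and side of the pointer tip; when the pointer is at the mark the two points coincide. Axes as the infuser's
- valve (a joint): angle of the yellow quarter-turn lever (rad): 0 = closed (stop), lever square across the line, pointing to the infuser's -y; 1.571 = open (stop), lever along the line, pointing to the infuser's +x. Closing turns clockwise seen from above. It stays where it is left; turning takes about 3 N at the grip point
- valve_grip (a point): point to take hold of the lever, 48 mm out from its axis, 80 mm above the bench; the lever there is 13 mm wide and 16 mm tall (from 71 to 87 mm) and ends 22 mm farther out. Axes turn with the lever: it points along this point's -y
- valve_hinge (a point): point on the lever's vertical axis at the same height (80 mm); the axis lies 190 mm along the infuser's +x from its origin
- syringe: half-filled 20 mL syringe lying in the steel tray, clear barrel 21 mm across, 140 mm long overall with its plunger half drawn; the next one to be loaded by a colleague; origin at its underside near the middle; leave alone
- beaker: glass beaker 62 mm across, 82 mm tall, on the stirrer with the delivery tube's end inside it; origin at the centre of its underside; leave alone
- tip_box: orange pipette-tip box with clear lid, 124 x 89 x 67 mm, origin centre of underside; leave alone
- amber_bottle: amber glass bottle with black cap, 70 mm across, 140 mm tall, origin centre of underside; leave alone
- waste_beaker: empty glass beaker 66 mm across, 80 mm tall, origin centre of underside; leave alone
- vial_a: glass vial with green cap, 20 mm across, 54 mm tall, standing in a white rack; leave alone
- vial_b: second glass vial with green cap, same size, same rack; leave alone

How it is judged:
By the outcome, as a careful person would: the job done as asked, in the order asked, and still so for the second after the job is handed in, while the arm keeps its last pose, push and grip.
It also fails if it takes over 56 s, if anything falls off the work surface, if the arm or the gripper's body presses on something with over 40 N, if the wrist force passes 120 N, or if a joint passes its speed limit or range.

## Working session

There is one attempt and no reset: what is moved stays moved. The work goes in short steps, Python scripts to look and compute and a shell command to move; the robot and the scene stay as the last step left them, time stands still between calls to the robot, and variables do not carry over. Pictures are saved under pics/ and viewed, at most 12 in all, crops included, and the job is handed in when it is done.

```bash
mkdir -p pics; python3 - <<'E'
from cell import *
import cv2
s=observe();print(s)
for n in("scene","side","wrist"):
    cv2.imwrite(f"pics/{n}0.png",get_image(n)[:,:,::-1]);print(n,camera_params(n))
E
```

```text
{'clock': 0.0, 'joints': array([-1.34062573,  0.43523298,  0.02497117,  1.57406679, -0.0115973 ,
        1.1339904 , -0.07508645]), 'dq': array([-8.84150352e-04,  1.70888403e-03,  7.20709407e-05, -2.66486007e-03,
        1.20609018e-03, -8.88899984e-04, -1.40292056e-03]), 'joint_efforts': array([ 2.67100477e-04, -6.67850447e+01,  9.84825119e-01, -3.14479208e+01,
       -6.06874935e-02,  4.27161204e-02,  1.50317796e-04]), 'position': array([0.20405974, 0.59024471, 0.23695044]), 'ee_rot': array([-5.20369506e-01, -3.09807876e+00,  2.43200069e-03]), 'force': array([ 0.42469848, -0.26885996,  1.33759104]), 'ft_torque': array([0.00357665, 0.00312496, 0.0636077 ]), 'gripper_force': 0.0, 'width': 1.003420458280148}
scene {'intrinsics': array([[469.05586522,   0.        , 283.1313404 ],
       [  0.        , 469.05586522, 207.33791555],
       [  0.        ,   0.        ,   1.        ]]), 'dist': array([-0.06936754,  0.        ,  0.        ,  0.        ,  0.        ]), 'eye': array([ 1.16420202, -0.23961128,  1.01974198]), 'rotation': array([-2.17430633, -1.35299895,  0.45349936])}
side {'int
[... 260 characters left out ...]
83, -0.85616686,  0.89835955]), 'rotation': array([-2.07991382,  0.65323338, -0.34062759])}
wrist {'intrinsics': array([[361.58592777,   0.        , 281.38468511],
       [  0.        , 361.58592777, 206.95113704],
       [  0.        ,   0.        ,   1.        ]]), 'dist': array([-0.0789368,  0.       ,  0.       ,  0.       ,  0.       ]), 'T_tool_cam': array([[ 4.56247920e-04, -9.51349558e-01, -3.08113306e-01,
         8.46219614e-02],
       [ 9.99999850e-01,  3.40429894e-04,  4.29647207e-04,
        -3.26032864e-05],
       [-3.03853700e-04, -3.08113456e-01,  9.51349571e-01,
        -1.45565586e-01],
       [ 0.00000000e+00,  0.00000000e+00,  0.00000000e+00,
         1.00000000e+00]])}
```

View pics/scene0.png

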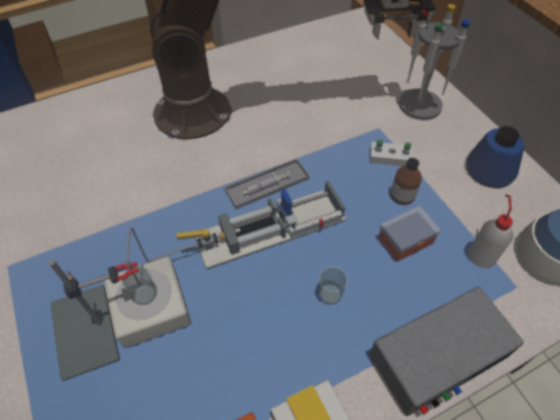

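View pics/side0.png

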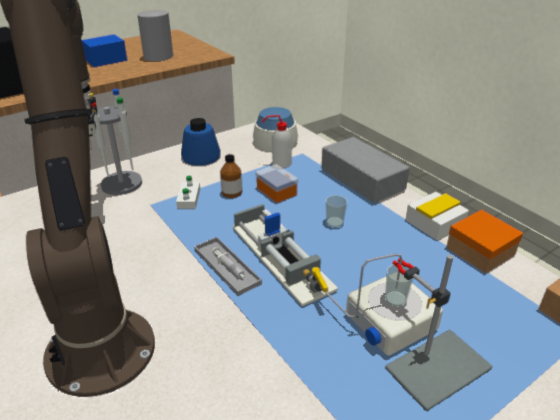

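The scene picture shows the infuser with its valve on the left: lever at about (180–212, 236), blue grip at (287, 203) and red clip at (321, 223). The side picture shows the lever at (318, 278) and the grip at (272, 224). I'll zoom in on both for exact pixels.

```bash
python3 - <<'E'
import cv2,numpy as np
a=cv2.imread("pics/scene0.png")[160:270,165:355];b=cv2.imread("pics/side0.png")[195:305,225:415]
f=lambda i:cv2.resize(i,None,fx=4,fy=4,interpolation=cv2.INTER_CUBIC)[:300*2]
o=np.vstack([cv2.resize(a,(518,300),interpolation=cv2.INTER_CUBIC),cv2.resize(b,(518,300),interpolation=cv2.INTER_CUBIC)])
cv2.imwrite("pics/crop1.png",o)
E
cat > h.py <<'E'
import numpy as np,cv2
from scipy.spatial.transform import Rotation as R
from cell import *
def ray(n,uv,T=None):
    c=camera_params(n)
    p=cv2.undistortPoints(np.array([[uv]],float),c["intrinsics"],c["dist"])[0,0]
    d=np.array([*p,1.])
    if n=="wrist":
        M=T@c["T_tool_cam"];return M[:3,3],M[:3,:3]@d
    return np.array(c["eye"]),R.from_rotvec(c["rotation"]).as_matrix()@d
def tool(s=None):
    s=s or observe();T=np.eye(4);T[:3,:3]=R.from_rotvec(s["ee_rot"]).as_matrix();T[:3,3]=s["position"];return T
def atz(n,uv,z,T=None):
    e,d=ray(n,uv,T);return e+d*(z-e[2])/d[2]
def proj(n,P,T=None):
    c=camera_params(n)
    if n=="wrist":M=T@c["T_tool_cam"]
    else:
        M=np.eye(4);M[:3,:3]=R.from_rotvec(c["rotation"]).as_matrix();M[:3,3]=c["eye"]
    q=np.linalg.inv(M)@np.array([*P,1.])
    return cv2.projectPoints(q[None,:3],np.zeros(3),np.zeros(3),c["intrinsics"],c["dist"])[0].ravel()
E
```

```text
(no output)
```

View pics/crop1.png

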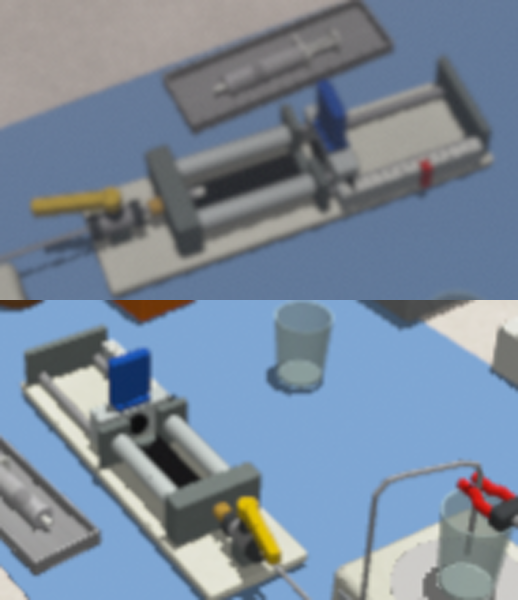

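The crop shows, in its top half, the lever from (37, 205) to the hinge at (112, 197), the grip top at (326, 87), and the red clip at (426, 174). In the side half the lever runs from (273, 556) to (244, 505), with the grip top at (130, 353). I'll triangulate these.

```bash
python3 - <<'E'
from h import *
k=518/190
S=lambda u,v:(165+u/k-.5,160+v/k-.5); D=lambda u,v:(225+u/k-.5,195+(v-300)/k-.5)
np.set_printoptions(precision=4,suppress=True)
for nm,z,a,b in[("lever end",.085,S(34,207),D(274,557)),("hinge",.087,S(112,196),D(243,505)),("grip top",.122,S(326,87),D(130,353)),("clip",.05,S(426,174),None)]:
    print(nm,atz("scene",a,z),atz("side",b,z) if b else "")
# base top corners
for nm,z,p in[("c1",.012,S(490,160)),("c2",.012,S(112,289)),("c3",.012,S(95,240)),("ptr",.05,S(345,208))]: print(nm,atz("scene",p,z))
E
```

```text
lever end [ 0.4984 -0.1986  0.085 ] [ 0.4866 -0.2041  0.085 ]
hinge [ 0.5192 -0.133   0.087 ] [ 0.5048 -0.1374  0.087 ]
grip top [0.5176 0.0776 0.122 ] [0.5278 0.0766 0.122 ]
clip [0.599  0.1404 0.05  ] 
c1 [0.5899 0.2189 0.012 ]
c2 [ 0.5624 -0.1601  0.012 ]
c3 [ 0.5065 -0.1559  0.012 ]
ptr [0.5994 0.0564 0.05  ]
```

```bash
cat >> h.py <<'E'
def delta(P,yawx=None):
    "shift in present tool axes to P; rz turn that brings tool x to world yaw (deg)"
    T=tool();d=T[:3,:3].T@(np.array(P)-T[:3,3]);out=[d]
    if yawx is not None:
        t=R.from_euler('z',yawx,degrees=True).as_matrix()@np.diag([1,-1,-1.])
        out.append(R.from_matrix(T[:3,:3].T@t).as_rotvec())
    return out
E
python3 - <<'E'
from h import *
np.set_printoptions(precision=4,suppress=True)
print("stand base",atz("scene",(420,105),0),atz("side",(120,183),0))
e,d=ray("side",(118,92));e2,d2=ray("scene",(438,28))
A=np.c_[d,-d2];t=np.linalg.lstsq(A,e2-e,rcond=None)[0];print("stand top",e+d*t[0],e2+d2*t[1])
print("bottle",atz("scene",(412,164),.14),"rack",atz("scene",(380,146),.054))
print(tool()); print(delta([.50,-.02,.30],87))
E
```

```text
stand base [0.3011 0.6807 0.    ] [0.2964 0.6856 0.    ]
stand top [0.3336 0.6328 0.341 ] [0.3406 0.6233 0.3209]
bottle [0.594  0.4008 0.14  ] rack [0.4407 0.4214 0.054 ]
[[-0.9451  0.3268 -0.0003  0.2041]
 [ 0.3268  0.9451 -0.0011  0.5904]
 [-0.0001 -0.0012 -1.      0.2372]
 [ 0.      0.      0.      1.    ]]
[array([-0.4791, -0.4802, -0.0622]), array([-0.0009,  0.0008,  1.2903])]
```

```bash
python3 -m pendant '[0,-0.05,-0.01,0,0,0,0.09, -0.02,-0.05,-0.01,0,0,0,0.09, -0.042,-0.04,-0.01,0,0,0,0.09, -0.042,-0.04,-0.01,0,0,0,0.09, -0.042,-0.04,-0.01,0,0,0,0.09, -0.042,-0.04,-0.01,0,0,0,0.09, -0.042,-0.04,0,0,0,0,0.09, -0.042,-0.04,0,0,0,0,0.09, -0.042,-0.04,0,0,0,0,0.09, -0.042,-0.04,0,0,0,0,0.09]'
python3 -m pendant '[-0.04,-0.03,0,0,0,0.1,0.09, -0.04,-0.03,0,0,0,0.1,0.09, 0,0,0,0,0,0.18,0.09, 0,0,0,0,0,0.18,0.09, 0,0,0,0,0,0.18,0.09, 0,0,0,0,0,0.18,0.09, 0,0,0,0,0,0.18,0.09, 0,0,0,0,0,0.18,0.09, 0,0,0,0,0,0,0.09, 0,0,0,0,0,0,0.09]'
python3 - <<'E'
from h import *
np.set_printoptions(precision=4,suppress=True)
print(tool(),observe()["joints"],delta([.50,-.02,.30],87))
cv2.imwrite("pics/w1.png",get_image("wrist")[:,:,::-1])
E
```

```text
clock: 1.4
position: [0.4039, 0.0756, 0.2979]
ee_rot: [0.52, 3.098, 0.001]
force: [0.3, 1.4, -0.3]
width: 0.978
gripper_force: 0.0
clock: 2.65
position: [0.4551, -0.008, 0.2977]
ee_rot: [-2.263, -2.179, 0.0]
force: [-0.3, -0.6, 1.0]
width: 0.982
gripper_force: 0.0
[[ 0.0378  0.9993 -0.0001  0.4551]
 [ 0.9993 -0.0378  0.     -0.008 ]
 [ 0.     -0.0001 -1.      0.2977]
 [ 0.      0.      0.      1.    ]] [-0.7061  0.0921  0.6745  1.9114 -0.0627  1.159  -0.0464] [array([-0.0103,  0.0454, -0.0023]), array([-0.0001, -0.    ,  0.0145])]
```

View pics/w1.png

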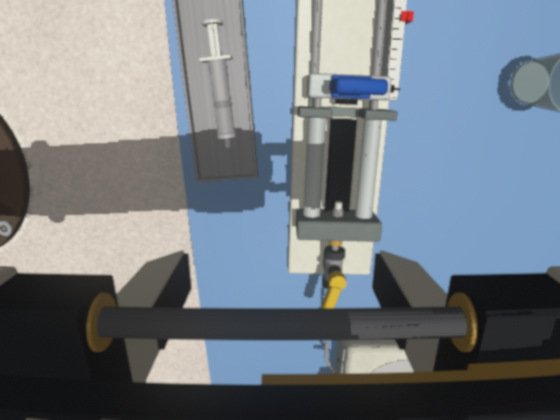

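The wrist view shows the hinge at (338, 283) with the lever slanting down-left to (328, 306), the blue grip at (361, 86), the pointer tip at (397, 89) and the clip at (407, 17).

```bash
python3 - <<'E'
from h import *
np.set_printoptions(precision=4,suppress=True)
T=tool()
f=lambda u,v,z:atz("wrist",(u,v),z,T)
for n,u,v,z in[("hinge",338,283,.087),("lev",329,304,.087),("ptr",398,89,.05),("clip",406,17,.05),("gripT",361,79,.122),("gripTL",333,81,.122),("gripTR",387,80,.122),("flangeL",298,238,.0),("base c",290,272,.012),("base c2",369,274,.012)]: print(n,f(u,v,z))
im=cv2.imread("pics/w1.png")
cv2.imwrite("pics/w1c.png",np.hstack([cv2.resize(im[0:130,290:420],(500,500),interpolation=2),cv2.resize(im[240:315,300:375],(300,300),interpolation=2).repeat(1,0) if 0 else cv2.copyMakeBorder(cv2.resize(im[240:315,300:375],(300,300),interpolation=2),0,200,0,0,0)]))
E
```

```text
hinge [ 0.513  -0.1308  0.087 ]
lev [ 0.5031 -0.1577  0.087 ]
ptr [0.5801 0.0744 0.05  ]
clip [0.5856 0.1447 0.05  ]
gripT [0.5255 0.0837 0.122 ]
gripTL [0.5017 0.0827 0.122 ]
gripTR [0.5478 0.0823 0.122 ]
flangeL [ 0.4724 -0.1114  0.    ]
base c [ 0.4602 -0.155   0.012 ]
base c2 [ 0.5663 -0.1625  0.012 ]
```

View pics/w1c.png

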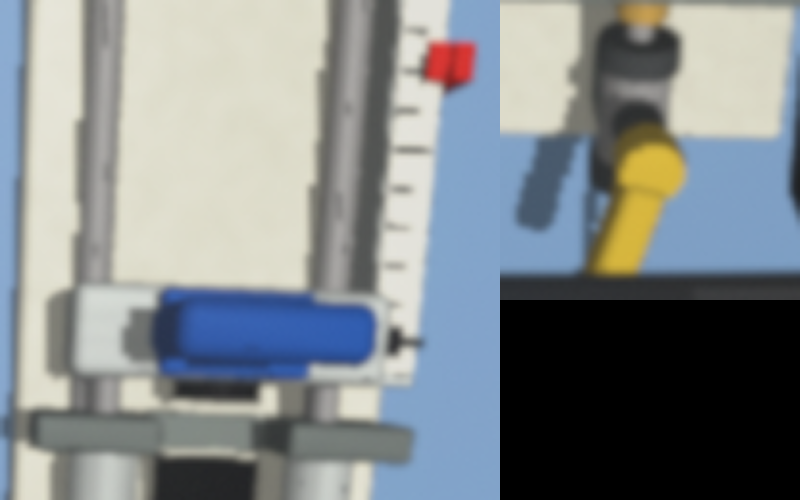

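```bash
python3 - <<'E'
from h import *
np.set_printoptions(precision=4,suppress=True)
print(delta([.498,-.177,.084],72))
E
```

```text
[array([-0.1672,  0.0495,  0.2137]), array([-0.0002, -0.    ,  0.2755])]
```

```bash
python3 -m pendant '[-0.042,0.0125,0.02,0,0,0,0.09, -0.042,0.0125,0.02,0,0,0,0.09, -0.042,0.0125,0.02,0,0,0,0.09, -0.041,0.012,0.02,0,0,0,0.09, 0,0,0.03,0,0,0.14,0.09, 0,0,0.03,0,0,0.135,0.09, 0,0,0,0,0,0,0.09, 0,0,0,0,0,0,0.09]'
python3 - <<'E'
from h import *
np.set_printoptions(precision=4,suppress=True)
print(delta([.498,-.177,.084],72),observe()["joints"])
cv2.imwrite("pics/w2.png",get_image("wrist")[:,:,::-1])
E
```

```text
clock: 3.7
position: [0.4981, -0.1772, 0.1586]
ee_rot: [2.54, 1.848, 0.001]
force: [0.4, -0.2, 1.2]
width: 0.981
gripper_force: 0.0
[array([ 0.0001, -0.0002,  0.0746]), array([0.0008, 0.0001, 0.0011])] [-0.3231  0.4376  0.7732  1.9504 -0.386   0.9046  0.3335]
```

View pics/w2.png

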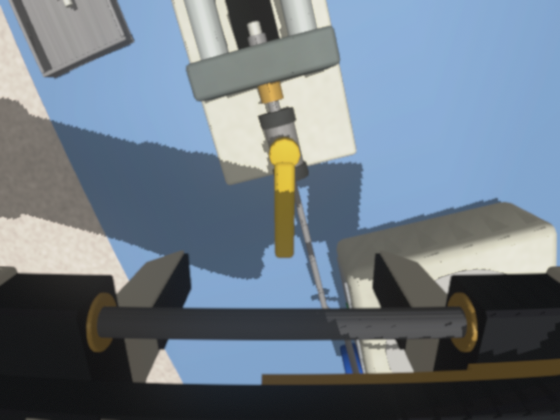

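The lever is aligned with the tool: hinge at (285, 153), tip at (285, 255), upright in the picture and centred between the fingers. Next I descend and grip.

```bash
python3 - <<'E'
from h import *
np.set_printoptions(precision=4,suppress=True)
T=tool();a=atz("wrist",(285,153),.087,T);b=atz("wrist",(285,255),.087,T);print(a,b,np.linalg.norm(a-b))
E
python3 -m pendant '[0,0,0.025,0,0,0,0.09, 0,0,0.025,0,0,0,0.09, 0,0,0.0246,0,0,0,0.09, 0,0,0,0,0,0,0.09, 0,0,0,0,0,0,0.0, 0,0,0,0,0,0,0, 0,0,0,0,0,0,0, 0,0,0,0,0,0,0, 0,0,0,0,0,0,0]' 15
```

```text
[ 0.5147 -0.1321  0.087 ] [ 0.494  -0.1966  0.087 ] 0.0676842365474673
clock: 4.88
position: [0.4976, -0.1769, 0.0832]
ee_rot: [2.544, 1.843, 0.0]
force: [-0.2, 0.1, -0.1]
width: 0.487
gripper_force: 0.0
```

```bash
python3 -m pendant '[0,0,0,0,0,0,0, 0,0,0,0,0,0,0, 0,0,0,0,0,0,0, 0,0,0,0,0,0,0, 0,0,0,0,0,0,0, 0,0,0,0,0,0,0]' 15
```

```text
clock: 5.62
position: [0.4981, -0.1773, 0.0832]
ee_rot: [2.544, 1.842, 0.001]
force: [4.3, -2.9, -4.2]
width: 0.142
gripper_force: 15.0
```

```bash
python3 -m pendant '[0.0004,-0.0062,0,0,0,0.13,0, 0.0004,-0.0062,0,0,0,0.13,0, 0.0004,-0.0062,0,0,0,0.13,0, 0.0004,-0.0062,0,0,0,0.13,0, 0.0004,-0.0062,0,0,0,0.13,0, 0.0004,-0.0062,0,0,0,0.13,0, 0.0004,-0.0062,0,0,0,0.13,0, 0.0004,-0.0062,0,0,0,0.13,0, 0.0004,-0.0062,0,0,0,0.13,0, 0,0,0,0,0,0,0]'
python3 - <<'E'
from h import *
np.set_printoptions(precision=4,suppress=True)
s=observe();print(tool(),s["joints"],s["force"],s["ft_torque"])
E
```

```text
clock: 6.88
position: [0.4672, -0.1356, 0.0834]
ee_rot: [3.137, 0.13, 0.005]
force: [11.4, -2.6, -11.9]
width: 0.143
gripper_force: 15.1
[[ 0.9966  0.0827  0.0035  0.4672]
 [ 0.0827 -0.9966 -0.0021 -0.1356]
 [ 0.0033  0.0024 -1.      0.0834]
 [ 0.      0.      0.      1.    ]] [-0.5435  0.6168  1.0364  2.1325 -0.7531  0.814  -0.5188] [ 11.4482  -2.6258 -11.9093] [-0.6123 -2.3085 -0.2664]
```

```bash
python3 -m pendant '[0.0004,-0.005,0,0,0,0.1,0, 0.0,-0.0025,0,0,0,0.05,0, 0,0,0,0,0,0,0]'
python3 -c "
from h import *
s=observe();print(tool()[:2],s['force'],s['ft_torque'])"
python3 -m pendant '[0.0,-0.0025,0,0,0,0.05,0, 0,0,0,0,0,0,0]'
python3 -c "
from h import *
s=observe();print(tool()[:2],s['force'],s['ft_torque'],s['joints'])"
```

```text
clock: 7.25
position: [0.4672, -0.1303, 0.0836]
ee_rot: [3.135, -0.105, 0.007]
force: [9.8, -10.5, -13.4]
width: 0.141
gripper_force: 15.0
[[ 0.99774017 -0.06705981  0.00418658  0.46717889]
 [-0.06703663 -0.99773563 -0.00545044 -0.1303444 ]] [  9.82555028 -10.52075857 -13.38446386] [-2.34653359e+00 -2.02380022e+00 -2.23406634e-03]
clock: 7.5
position: [0.4672, -0.13, 0.084]
ee_rot: [3.128, -0.185, 0.008]
force: [7.6, -17.0, -12.8]
width: 0.142
gripper_force: 15.3
[[ 0.99300026 -0.11801506  0.00478874  0.46723409]
 [-0.11797021 -0.99297847 -0.00876328 -0.12998226]] [  7.58784743 -17.02422859 -12.79357592] [-3.86987299 -1.76594049  0.27264428] [-0.59067034  0.64583013  1.09710374  2.13976497 -0.79460529  0.83793946
 -0.68640177]
```

```bash
python3 -m pendant '[0,0,0,0,0,0,0.03, 0,0,0,0,0,0,0.03, 0,0,0,0,0,0,0.03, 0,0,-0.04,0,0,0,0.03, 0,0,-0.05,0,0,0,0.09, -0.02,0,-0.03,0,0,0,0.09, -0.03,0,-0.03,0,0,0,0.09, -0.03,0,-0.03,0,0,0,0.09, 0,0,0,0,0,0,0.09]' 15
python3 - <<'E'
from h import *
np.set_printoptions(precision=4,suppress=True)
print(tool(),observe()["joints"])
cv2.imwrite("pics/w3.png",get_image("wrist")[:,:,::-1])
E
```

```text
clock: 8.62
position: [0.392, -0.1123, 0.2564]
ee_rot: [-3.122, 0.175, 0.004]
force: [0.3, 0.4, -0.2]
width: 0.822
gripper_force: 0.0
[[ 0.9937 -0.1117 -0.002   0.392 ]
 [-0.1117 -0.9936  0.0144 -0.1123]
 [-0.0036 -0.0141 -0.9999  0.2564]
 [ 0.      0.      0.      1.    ]] [-1.0396  0.0285  1.287   2.0874 -0.047   1.0522 -1.4119]
```

View pics/w3.png

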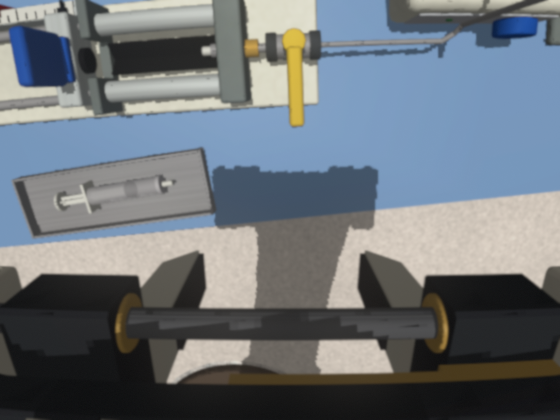

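The lever now points across the line, from the hinge at (293, 38) to the tip at (297, 123). I'll check its angle in numbers against the tube and base edge.

```bash
python3 - <<'E'
from h import *
np.set_printoptions(precision=4,suppress=True)
T=tool();f=lambda u,v,z:atz("wrist",(u,v),z,T)
im=get_image("wrist")
hsv=cv2.cvtColor(im,cv2.COLOR_RGB2HSV);m=cv2.inRange(hsv,(20,150,90),(33,255,255));m[:53]=0;m[150:]=0;m[:,:270]=0;m[:,330:]=0
ys=np.arange(58,118);c=[np.mean(np.nonzero(m[y])[0]) for y in ys]
p=np.polyfit(ys,c,1);print(p)
a=f(np.polyval(p,60),60,.087);b=f(np.polyval(p,116),116,.087);d=b-a;print("lever",a,b,np.degrees(np.arctan2(d[1],d[0])))
for n,A,B,z in[("tube",(322,45),(435,42),.045),("base edge",(10,122),(315,102),.012)]:
    d=f(*B,z)-f(*A,z);print(n,np.degrees(np.arctan2(d[1],d[0])))
h=f(293,38,.087);print(h)
E
```

```text
[  0.0354 292.6193]
lever [ 0.4979 -0.1321  0.087 ] [ 0.453  -0.1293  0.087 ] 176.39906742945766
tube -93.80296536922427
base edge -93.54059799022927
[ 0.5149 -0.1324  0.087 ]
```

The valve is closed: lever yaw is 176.4°, and the infuser's −y direction is 176.4°. Next is the pusher grip.

```bash
python3 - <<'E'
from h import *
np.set_printoptions(precision=4,suppress=True)
print(delta([.5265,.077,.20],-3.6))
E
```

```text
[array([ 0.1123, -0.202 ,  0.0559]), array([-0.0073,  0.0063, -0.0481])]
```

```bash
python3 -m pendant '[0.0225,-0.04,0.011,-0.007,0.006,-0.048,0.09, 0.0225,-0.04,0.011,0,0,0,0.09, 0.0225,-0.04,0.011,0,0,0,0.09, 0.0225,-0.04,0.011,0,0,0,0.09, 0.0225,-0.042,0.011,0,0,0,0.09, 0,0,0,0,0,0,0.09, 0,0,0,0,0,0,0.09]'
python3 - <<'E'
from h import *
np.set_printoptions(precision=4,suppress=True)
print(delta([.5265,.077,.096],-3.6),observe()["joints"])
cv2.imwrite("pics/w4.png",get_image("wrist")[:,:,::-1])
E
```

```text
clock: 9.6
position: [0.5197, 0.0781, 0.1972]
ee_rot: [3.132, -0.105, -0.007]
force: [-0.4, -0.7, -0.6]
width: 0.98
gripper_force: 0.0
[array([ 0.0073, -0.0001,  0.1011]), array([ 0.008 ,  0.0043, -0.0044])] [-0.9969  0.4681  1.0514  1.9172 -0.4639  1.0341 -1.3815]
```

View pics/w4.png

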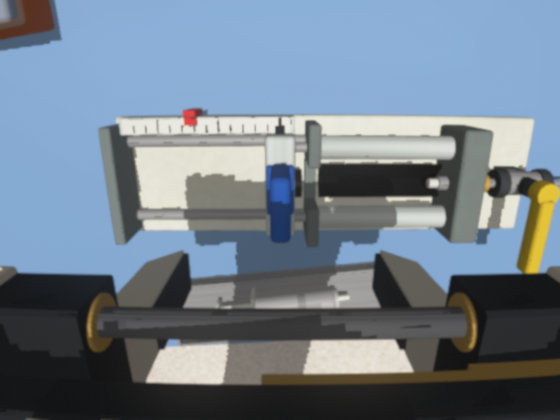

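The grip top is at (281, 190–240), centred between the fingers. The pointer tip is at (280, 119) and the clip at (192, 117). Descend and grip.

```bash
python3 -m pendant '[0.0073,0,0.025,0.008,0.004,-0.004,0.09, 0,0,0.025,0,0,0,0.09, 0,0,0.025,0,0,0,0.09, 0,0,0.025,0,0,0,0.09, 0,0,0,0,0,0,0.0, 0,0,0,0,0,0,0.0, 0,0,0,0,0,0,0, 0,0,0,0,0,0,0, 0,0,0,0,0,0,0, 0,0,0,0,0,0,0]' 50
python3 -m pendant '[0,0,0,0,0,0,0, 0,0,0,0,0,0,0, 0,0,0,0,0,0,0, 0,0,0,0,0,0,0]'
python3 - <<'E'
from h import *
np.set_printoptions(precision=4,suppress=True)
print(tool(),observe()["joints"],observe()["force"])
im=get_image("wrist");cv2.imwrite("pics/w5.png",im[:,:,::-1])
E
```

```text
clock: 10.9
position: [0.5275, 0.0794, 0.1]
ee_rot: [-3.135, 0.098, -0.006]
force: [-0.4, -0.9, -0.8]
width: 0.379
gripper_force: 0.0
clock: 11.4
position: [0.5273, 0.0779, 0.0999]
ee_rot: [-3.137, 0.1, -0.005]
force: [0.2, -6.4, 1.3]
width: 0.151
gripper_force: 50.0
[[ 0.998  -0.0638  0.0034  0.5273]
 [-0.0638 -0.998   0.0033  0.0779]
 [ 0.0032 -0.0035 -1.      0.0999]
 [ 0.      0.      0.      1.    ]] [-0.8668  0.5905  0.9022  2.0046 -0.6284  0.845  -1.2433] [ 0.2356 -6.3774  1.2663]
```

View pics/w5.png

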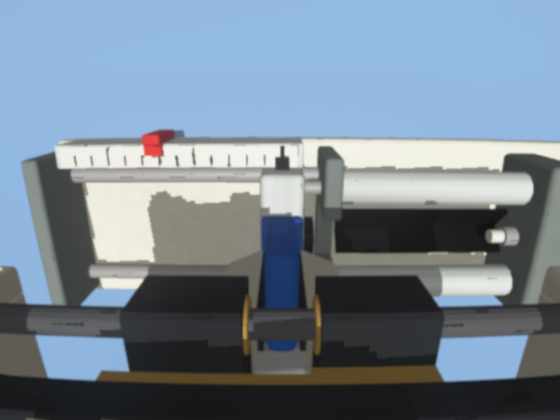

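The grip is held at 13.9 mm. The pointer tip is at (282, 147) and the clip at about (143–175, 130–155). I'll draw back most of the way first.

```bash
python3 -m pendant '[0,-0.006,0,0,0,0,0, 0,-0.008,0,0,0,0,0, 0,-0.008,0,0,0,0,0, 0,-0.008,0,0,0,0,0, 0,-0.008,0,0,0,0,0, 0,-0.008,0,0,0,0,0, 0,-0.008,0,0,0,0,0, 0,-0.006,0,0,0,0,0, 0,0,0,0,0,0,0, 0,0,0,0,0,0,0]'
python3 - <<'E'
from h import *
np.set_printoptions(precision=4,suppress=True)
print(tool(),observe()["joints"],observe()["force"])
im=get_image("wrist");cv2.imwrite("pics/w6.png",cv2.resize(im[100:220,200:360,::-1],None,fx=5,fy=5,interpolation=2))
E
```

```text
clock: 12.7
position: [0.5311, 0.1365, 0.0999]
ee_rot: [-3.138, 0.102, -0.005]
force: [1.4, -10.2, -4.4]
width: 0.149
gripper_force: 50.0
[[ 0.9979 -0.0647  0.0035  0.5311]
 [-0.0647 -0.9979  0.0015  0.1365]
 [ 0.0034 -0.0018 -1.      0.0999]
 [ 0.      0.      0.      1.    ]] [-0.9625  0.6157  0.9054  1.9674 -0.6393  0.8679 -1.3467] [  1.3857 -10.2184  -4.3854]
```

View pics/w6.png

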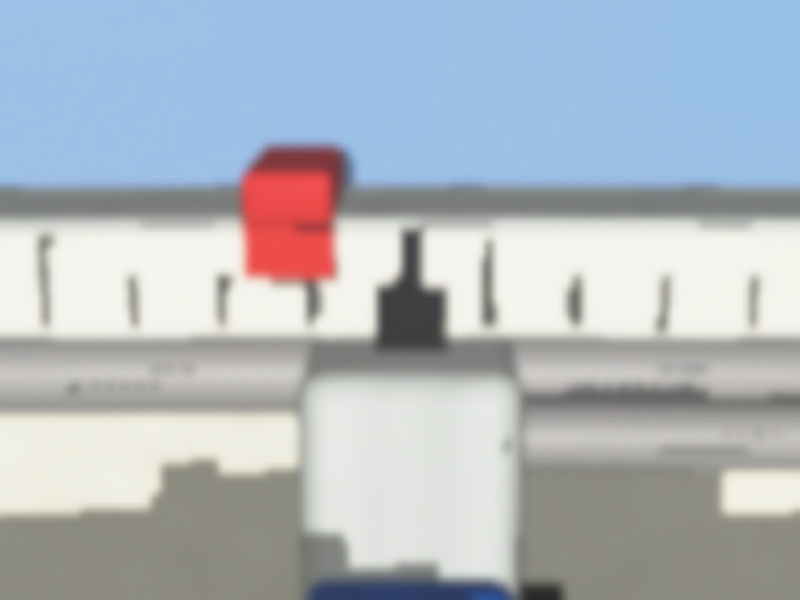

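The pointer tip is at crop (411, 232). The clip spans 243–335 (10 mm is about 90 px), so about 13.5 mm remains. I'll go 10 mm further and measure the rest in numbers.

```bash
python3 -m pendant '[0,-0.004,0,0,0,0,0, 0,-0.004,0,0,0,0,0, 0,-0.002,0,0,0,0,0, 0,0,0,0,0,0,0, 0,0,0,0,0,0,0]'
python3 - <<'E'
from h import *
np.set_printoptions(precision=4,suppress=True)
T=tool();print(T[:3,3],observe()["force"])
im=get_image("wrist")
hsv=cv2.cvtColor(im,cv2.COLOR_RGB2HSV).astype(int)
red=((hsv[...,0]<8)|(hsv[...,0]>172))&(hsv[...,1]>120)
for y in range(128,160,2):
    r=np.nonzero(red[y,200:360])[0]+200
    d=np.nonzero(im[y,265:300].max(1)<90)[0]+265
    print(y,r[[0,-1]] if len(r) else "", im[y,r,0].mean() if len(r) else "",d)
cv2.imwrite("pics/w7.png",cv2.resize(im[115:175,240:320,::-1],None,fx=10,fy=10,interpolation=2))
E
```

```text
clock: 13.38
position: [0.5317, 0.1463, 0.0999]
ee_rot: [-3.139, 0.102, -0.005]
force: [2.0, -10.6, -5.7]
width: 0.146
gripper_force: 50.0
[0.5317 0.1463 0.0999] [  2.0226 -10.6186  -5.7407]
128   []
130   []
132 [269 282] 126.42857142857143 []
134 [268 282] 182.0 []
136 [267 283] 232.05882352941177 []
138 [266 283] 231.44444444444446 []
140 [266 283] 228.83333333333334 []
142 [266 283] 225.5 []
144 [267 282] 208.6875 []
146 [267 280] 216.14285714285714 []
148 [267 280] 227.0 [281 282]
150 [267 280] 227.28571428571428 [281 282]
152 [267 280] 227.28571428571428 [281 282]
154 [268 280] 221.23076923076923 [281 282]
156   [280 281 282]
158   [277 278 279 280 281 282 283 284 285 286]
```

View pics/w7.png

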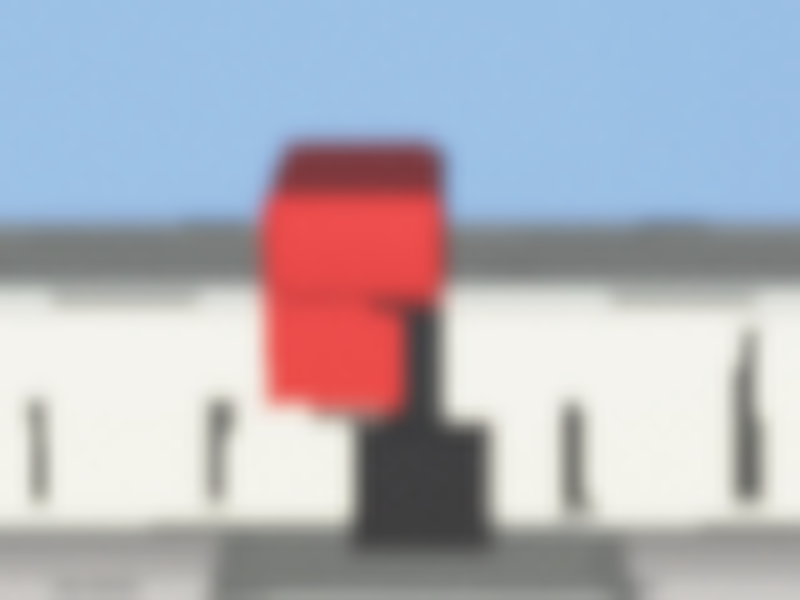

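The pointer is at crop column 423 and the clip's middle at 354, with 180 px to 10 mm, so about 3.8 mm remains.

```bash
python3 -m pendant '[0,-0.002,0,0,0,0,0, 0,-0.0018,0,0,0,0,0, 0,0,0,0,0,0,0, 0,0,0,0,0,0,0, 0,0,0,0,0,0,0]'
python3 - <<'E'
from h import *
np.set_printoptions(precision=4,suppress=True)
T=tool();print(T[:3,3],observe()["force"])
im=get_image("wrist")
w=cv2.resize(im[115:175,240:320,::-1],None,fx=10,fy=10,interpolation=2)
cv2.imwrite("pics/w8.png",w)
hsv=cv2.cvtColor(w,cv2.COLOR_BGR2HSV).astype(int)
red=((hsv[...,0]<8)|(hsv[...,0]>172))&(hsv[...,1]>120)
for y in(220,250,280,340,370):
    r=np.nonzero(red[y])[0];d=np.nonzero(w[y,250:500].max(1)<120)[0]+250
    print(y,r[[0,-1]],r[[0,-1]].mean(),(d[[0,-1]],d.mean()) if len(d) else "")
print("clip mid",atz("wrist",(240+(354-5)/10,139.),.05,T))
E
```

```text
clock: 14.05
position: [0.532, 0.1498, 0.0999]
ee_rot: [-3.139, 0.102, -0.005]
force: [2.0, -10.7, -3.8]
width: 0.147
gripper_force: 50.0
[0.532  0.1498 0.0999] [  1.9866 -10.731   -3.8324]
220 [333 505] 419.0 
250 [328 509] 418.5 
280 [331 505] 418.0 
340 [338 502] 420.0 (array([408, 435]), np.float64(421.5))
370 [338 502] 420.0 (array([408, 435]), np.float64(421.5))
clip mid [0.5906 0.1497 0.05  ]
```

View pics/w8.png

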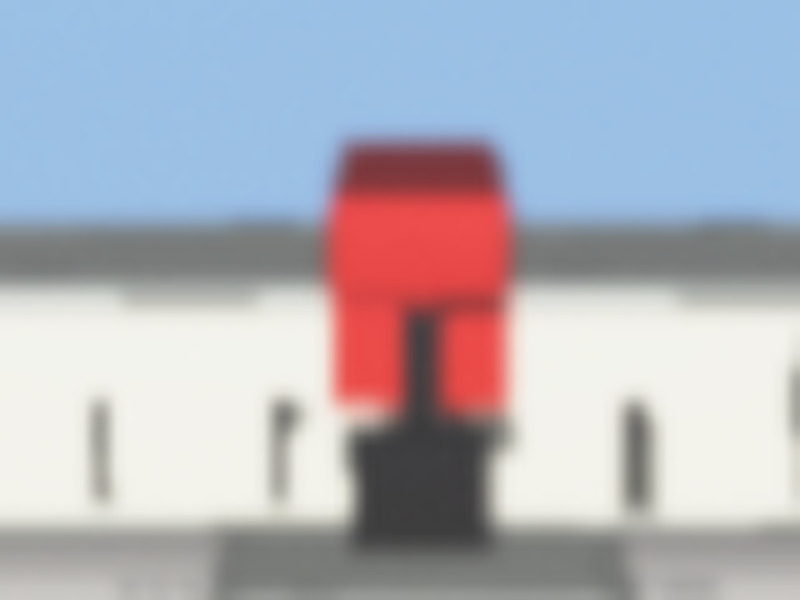

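The pointer (column 421.5) stands on the clip's middle (419–420), within about 0.1 mm, and the clip has not shifted against its tick marks. I'll make a short check for drift, then hand in.

```bash
python3 -m pendant '[0,0,0,0,0,0,0, 0,0,0,0,0,0,0, 0,0,0,0,0,0,0, 0,0,0,0,0,0,0]' && python3 - <<'E'
from h import *
w=cv2.resize(get_image("wrist")[115:175,240:320,::-1],None,fx=10,fy=10,interpolation=2)
hsv=cv2.cvtColor(w,cv2.COLOR_BGR2HSV).astype(int)
r=np.nonzero(((hsv[340,:,0]<8)|(hsv[340,:,0]>172))&(hsv[340,:,1]>120))[0][[0,-1]].mean();d=(np.nonzero(w[340,250:500].max(1)<120)[0]+250).mean()
print(r,d)
if abs(r-d)<8: print(sign_off())
E
```

```text
clock: 14.6
position: [0.532, 0.1499, 0.0999]
ee_rot: [-3.139, 0.102, -0.005]
force: [1.2, -11.4, -4.1]
width: 0.147
gripper_force: 50.0
420.0 421.5
the job is handed in; nothing more can be done
None
```

The valve was closed to its stop first, then the pusher was drawn back and is still held with its pointer on the red index clip (within about 0.1 mm in the wrist camera); the clip had not shifted, and the job was handed in at 14.6 s.

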